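Push the stray mooncakes into line along the tray's rim

ROBOT

A 7-joint arm with a two-finger parallel gripper is mounted at the origin on the work surface. World frame = base frame: x ahead of the robot, y to its left, z up, the work surface at z = 0. Lengths are in m, angles in rad, forces in N, time in s.
With the tool pointing down it reaches from about 0.4 to 0.85 m from the base axis. Payload 6.9 kg.
Tool frame: the origin (TCP) lies at the very end of the fingers, on their centre line; the grasp point (between the pads) lies 19 mm behind it (bot.grip_depth is the distance from the TCP to the grasp point, in m); z points along the fingers, y is the direction in which the jaws open and shut (so a half turn about z gives the same grasp; the last joint's range is limited). The gripper opens to 85 mm and grips with 20 to 120 N. Pads are 22 mm wide; open, the fingers measure 114 mm over their backs; the gripper's body (76 mm by 85 mm) begins 54 mm behind the grasp point. The pads swing forward as they close: fully open they stand 13 mm farther back than shut.
Start: joints at [1.266, 0.507, -0.238, 1.5, 0.126, 1.149, -0.155], TCP at [0.25, -0.573, 0.231] pointing down, gripper open.
Joint ranges: [-3.08, 3.08], [-0.24, 2.05], [-1.43, 1.35], [0, 2.5], [-1.52, 4.66], [0.17, 1.96], [-2.89, 2.89]. Speed limits (rad/s): [2.39, 2.39, 3.14, 3.14, 3.14, 3.14, 3.14].

INTERFACE

Orientations are given as a 3x3 rotation matrix whose columns are the frame's x, y, z axes.
In Python, from workcell import bot gives the robot as it stands.
- The arm moves only by the tool arm_command, never from a script. Its argument "motion" is a list of rows, each an object of numbers: "tx", "ty", "tz": the shift along the tool's x, y, z in mm; "twist": the turn about the tool's z in rad. A call has 1 to 5 rows; each row is the pose to reach, as a shift and turn from the pose commanded when the call began, along the tool's axes at that moment; what a row does not reach only later rows make up. A row lasts 1/10 s, in which the tool goes at most 50 mm and 8.59 degrees, less where a joint would pass 70% of its speed; a pose out of reach is approached as far as the arm can. A call with a gripper value outside its range is refused whole. "hand" is the finger opening in mm, from 0 to 85.4, set as the call begins (left out, the last holds). The fingers move at their own pace and stop on an object; "grip_force" is the grip in N (left out, the last holds). Time passes only in rows, so rows that repeat a pose let the fingers close. It gives the time, the measured TCP pose, the force and the opening at its end, in the units of the state.
- bot.get_state(): the state, without advancing time (a new reading comes with each control period).
- bot.camera(name): name is "scene" or "top" or "wrist"; returns the picture (384x512x3 uint8, blue, green, red); there is no depth.
- bot.camera_params(name): a dict with "intrinsics" (3x3 intrinsics, pixels), "R" (3x3) and "t" (3): a world point X has camera coordinates R X + t. Camera axes: x right, y down, z forward; pixel columns grow to the right and rows downward; lengths in m; the calibration is good to about 2 mm. The wrist camera is an equidistant fisheye: a pixel r from the principal point sees the ray r / f radians off the axis. A picture is of the moment at which its call begins: read the wrist's pose just before it. camera_params takes no time and is no camera call; for the wrist camera it gives the pose at the moment of the call.
- bot.sign_off(): hands the job in, once; it reports no verdict.
The state is a dict: "time": time; "joint_positions": joint angles; "qvel": joint speeds; "tau": joint torques, N m; "position": TCP position; "eef_rot": TCP orientation; "wrist_force": force on the tool from outside, world axes, zero at the start; "ft_torque": the same for the moment, N m; "grip_width": opening from 0.0 (shut) to 1.0 (fully open).
Only numpy, scipy, OpenCV 4.12 (cv2) and the standard library are available. Lean on these libraries where they do the work, as an engineer would, in place of code of your own. Each camera call takes 0.05 s, during which the arm holds its last target.

TASK

Two square mooncakes stand out of line in the open middle of the baking tray. Push each of them along the tray into one of the two empty places in the far row, onto its square of baking paper (either cake on either paper), until it stands flat against the tray's far rim. Only push: do not lift, tip or carry anything, leave the other mooncakes and the tools where they are, and finish with the hand clear.

Things in the scene. Friction and masses are not known exactly. Their poses are not given: they have to be found in the camera images.
- tray: Fixed dark steel baking tray, 310 (x) by 520 mm (y). Origin: centre of its underside on the bench; +x points away from the robot to the far rim, +y left. Floor top at z = 3 mm; rim 4 mm thick, 16 mm high above the bench. Far rim inner face at tray x = +151 mm. Along it a row of four places at tray y = -135, -45, 45, 135 mm: two hold mooncakes, two are empty with paper; which varies.
- liner_1: A flat white 70 x 70 mm square of baking paper stuck to the tray floor (no measurable thickness, does not move) at one empty place of the row. Origin: its centre, where the centre of a mooncake standing right against the far rim in this place comes (tray x = +120 mm); axes parallel to the tray's.
- liner_2: The second such paper, in the other empty place of the row. Same as liner_1.
- cake_a: Golden square mooncake, 62 x 62 mm, 32 mm tall, about 0.13 kg, firm, loose on the tray, slides with ordinary friction. Origin: centre of its underside; x and y square to its sides, z up. One of the two out of line: it starts in the open middle of the tray, left (+y) half, turned up to 17 degrees from the tray's axes.
- cake_b: Golden square mooncake, 62 x 62 mm, 32 mm tall, about 0.13 kg, firm, loose on the tray, slides with ordinary friction. Origin: centre of its underside; x and y square to its sides, z up. The other one out of line: it starts in the open middle of the tray, right (-y) half, turned up to 17 degrees.
- row_1: Golden square mooncake, 62 x 62 mm, 32 mm tall, about 0.13 kg, firm, loose on the tray, slides with ordinary friction. Origin: centre of its underside; x and y square to its sides, z up. Already in the far row against the rim: leave it there.
- row_2: Golden square mooncake, 62 x 62 mm, 32 mm tall, about 0.13 kg, firm, loose on the tray, slides with ordinary friction. Origin: centre of its underside; x and y square to its sides, z up. Already in the far row against the rim: leave it there.
- round_1: Golden round mooncake, 64 mm across, 32 mm tall, loose, near the left end of the tray: leave it there. Origin: centre of its underside.
- round_2: Golden round mooncake, 64 mm across, 32 mm tall, loose, near the right end of the tray: leave it there. Origin: centre of its underside.
- brush: Pastry brush lying on the bench beyond the tray, leave it. Origin on its underside.
- bowl: Metal bowl, 140 mm across, 55 mm tall, on the bench left of the tray, leave it. Origin: centre of its underside.
- mould: Wooden mooncake mould with a handle, 225 mm long, 80 mm wide, 30 mm tall, on the bench right of the tray, leave it. Origin on its underside.
- scraper: Dough scraper, 130 mm wide, 18 mm tall, lying on the bench beyond the tray, leave it. Origin on the underside of its wooden handle.
Things that resemble listed ones, but are neither listed nor needed, are in the scene too. Leave any black or turquoise look-alike of the cake_b alone.

How it is judged:
By the outcome, as a careful person would: the job done as asked, in the order asked, and still so for the second after the job is handed in, with the robot touching nothing.
It also fails if it takes over 72 s, if anything falls off the work surface, if the arm or the gripper's body presses on something with over 40 N, if the wrist force passes 120 N, or if a joint passes its speed limit or range.

## Working session

There is one attempt and no reset: what is moved stays moved. The work goes in short steps, Python scripts to look and compute and a tool call to move; the robot and the scene stay as the last step left them, time stands still between calls to the robot, and variables do not carry over. Pictures are saved under pics/ and viewed, and the job is handed in when it is done.

Besides the shell and the picture viewer there is one more tool, called after ">>>" by a JSON object that holds its "method" and its "body", one argument or row to a line. arm_command: Moves the arm, as the interface text tells. Its arguments: {"type":"object","properties":{"motion":{"type":"array","items":{"type":"object","properties":{"tx":{"type":"number"},"ty":{"type":"number"},"tz":{"type":"number"},"twist":{"type":"number"}}}},"hand":{"type":"number"},"grip_force":{"type":"number"}},"required":["motion"]}

```bash
mkdir -p pics; ls; python3 - <<'E'
from workcell import bot
import cv2
for n in ["top","scene"]:
    im=bot.camera(n); cv2.imwrite(f"pics/{n}0.png",im)
    p=bot.camera_params(n); print(n,p)
s=bot.get_state(); print(s)
E
```

```text
pics
top {'intrinsics': array([[386.68710973,   0.        , 255.73433876],
       [  0.        , 386.68710973, 192.41024313],
       [  0.        ,   0.        ,   1.        ]]), 'R': array([[ 5.72150413e-04, -9.99991551e-01,  4.07074263e-03],
       [-9.95317721e-01, -9.62927075e-04, -9.66525103e-02],
       [ 9.66556135e-02, -3.99638250e-03, -9.95309862e-01]]), 't': array([-0.00716319,  0.54221335,  1.15821789])}
scene {'intrinsics': array([[394.97757773,   0.        , 256.41978854],
       [  0.        , 394.97757773, 188.06404496],
       [  0.        ,   0.        ,   1.        ]]), 'R': array([[-0.71943284,  0.6945572 , -0.0025851 ],
       [ 0.38796877,  0.3987712 , -0.83094029],
       [-0.5761047 , -0.59880867, -0.5563556 ]]), 't': array([ 0.39264502, -0.1791026 ,  1.42556304])}
{'time': 0.1, 'joint_positions': array([ 1.26551652,  0.50824352, -0.23757435,  1.50103361,  0.12571839,
        1.14891955, -0.1548014 ]), 'qvel': array([ 0.00162481, -0.00270335, -0.00046339, -0.00276239,  0.00117827,
       -0.00095401,  0.0009387 ]), 'tau': array([-5.12954444e-03, -6.21825242e+01, -2.19468623e+00, -2.50203484e+01,
        1.25662217e-02,  7.80735078e-03, -6.45344684e-07]), 'position': array([ 0.24934336, -0.57260975,  0.23052421]), 'eef_rot': array([[ 9.16787568e-01,  3.99374643e-01, -6.69903999e-04],
       [ 3.99375204e-01, -9.16786399e-01,  1.46490563e-03],
       [-2.91127123e-05, -1.61055031e-03, -9.99998703e-01]]), 'wrist_force': array([ 0.21574723, -0.24301511,  0.35749278]), 'ft_torque': array([-0.02962302, -0.00523554, -0.01243361]), 'grip_width': 1.003143416963601}
```

View pics/top0.png

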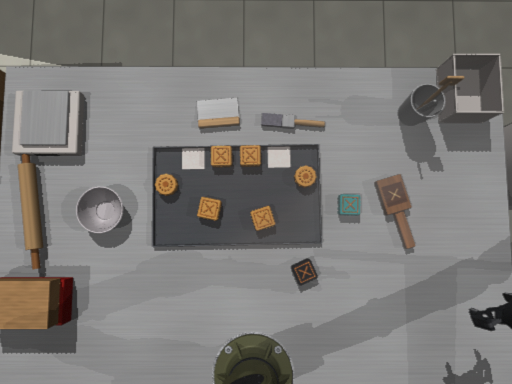

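View pics/scene0.png

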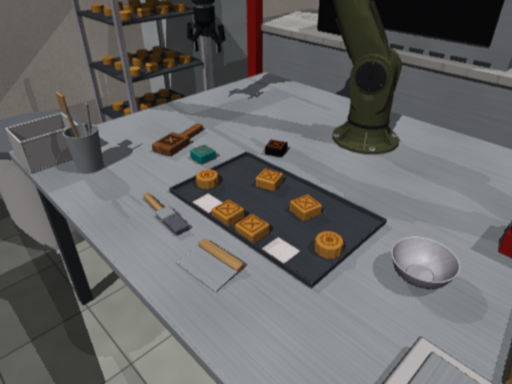

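```bash
cat > h.py <<'E'
from workcell import bot
import numpy as np, cv2
def ray(n,u,v,z):
    p=bot.camera_params(n); K,R,t=p["intrinsics"],p["R"],p["t"]
    d=R.T@np.linalg.inv(K)@np.array([u,v,1.]); c=-R.T@t
    return c+d*(z-c[2])/d[2]
def proj(n,X):
    p=bot.camera_params(n); x=p["intrinsics"]@(p["R"]@np.asarray(X,float)+p["t"]); return x[:2]/x[2]
E
python3 - <<'E'
import cv2
im=cv2.imread("pics/top0.png")
c=im[138:252,146:328]; cv2.imwrite("pics/c0.png",cv2.resize(c,None,fx=4.39,fy=4.39,interpolation=cv2.INTER_CUBIC)); 
c=im[190:240,190:285]; cv2.imwrite("pics/c1.png",cv2.resize(c,None,fx=8,fy=8,interpolation=cv2.INTER_CUBIC)); 
E
```

```text
(no output)
```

View pics/c0.png

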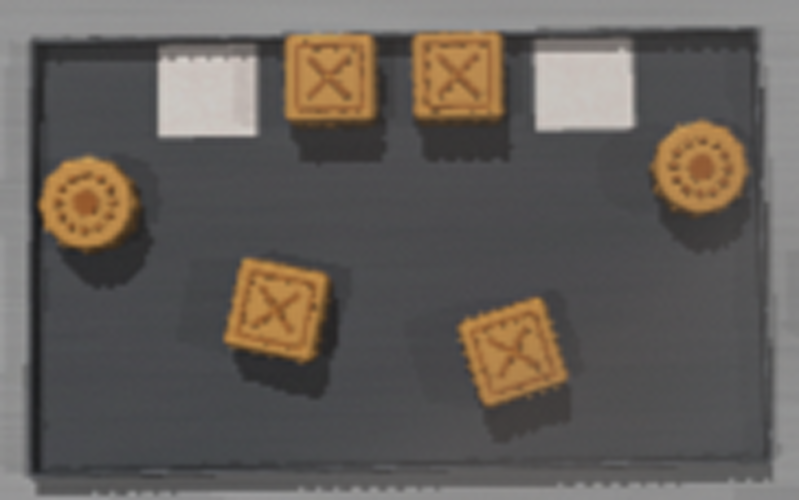

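View pics/c1.png

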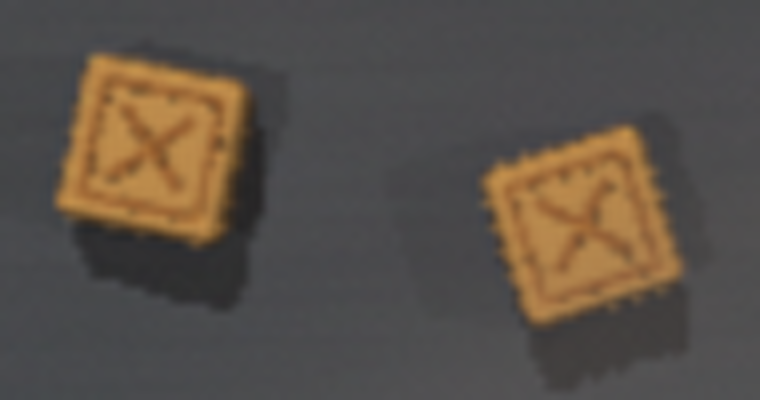

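```bash
python3 - <<'E'
from h import *
def P(l,ox,oy,s,z): return np.array([ray("top",ox+(u+.5)/s-.5,oy+(v+.5)/s-.5,z)[:2] for u,v in l])*1000
S=182*4.39//1/182
for nm,l,a,z in [("A",[(95,57),(247,88),(210,240),(60,207)],(190,190,8),.035),("B",[(487,178),(632,128),(680,272),(538,322)],(190,190,8),.035),
 ("L1",[(158,46),(257,43),(257,135),(159,137)],(146,138,4.39),.003),("L2",[(536,41),(634,39),(634,128),(536,131)],(146,138,4.39),.003),
 ("R1",[(286,36),(375,34),(375,122),(288,122)],(146,138,4.39),.035),("R2",[(413,33),(502,31),(503,119),(414,121)],(146,138,4.39),.035),
 ("tray",[(33,38),(755,30),(770,460),(38,472)],(146,138,4.39),.016),("rnd",[(40,204),(135,204),(653,167),(747,167)],(146,138,4.39),.035)]:
    q=P(l,*a,z); d=np.roll(q,-1,0)-q
    print(nm,q.mean(0).round(1),q.round(0).tolist(),np.linalg.norm(d,axis=1).round(1),np.degrees(np.arctan2(d[:,1],d[:,0])).round(1))
E
```

```text
A [493.7 135.7] [[528.0, 158.0], [516.0, 100.0], [459.0, 114.0], [471.0, 171.0]] [58.9 59.1 58.1 58.2] [-101.5  166.9   77.7  -12.3]
B [464.7 -27.5] [[482.0, 9.0], [501.0, -46.0], [447.0, -64.0], [428.0, -10.0]] [58.1 57.3 56.8 57.5] [ -70.9 -161.7  109.3   19.6]
L1 [652.7 190.9] [[685.0, 227.0], [687.0, 156.0], [620.0, 155.0], [619.0, 225.0]] [71.1 66.9 70.1 66.2] [ -88.2 -179.2   91.3    1.7]
L2 [657.  -79.7] [[689.0, -45.0], [690.0, -115.0], [626.0, -115.0], [623.0, -44.0]] [70.6 64.8 70.3 65.5] [-8.870e+01  1.795e+02  9.180e+01 -1.000e-01]
R1 [655.1  99.9] [[685.0, 132.0], [687.0, 69.0], [624.0, 69.0], [624.0, 130.0]] [62.3 62.4 60.6 61. ] [ -88.6 -179.6   90.1    2. ]
R2 [657.   11.1] [[687.0, 43.0], [689.0, -20.0], [627.0, -20.0], [625.0, 42.0]] [62.4 62.4 62.1 62.4] [ -88.6 -179.4   91.4    0.9]
tray [538.4  52.3] [[688.0, 314.0], [694.0, -200.0], [390.0, -206.0], [382.0, 302.0]] [514.  304.2 508.5 306.3] [ -89.3 -178.9   91.     2.1]
rnd [579.8  55.2] [[567.0, 301.0], [567.0, 235.0], [593.0, -125.0], [593.0, -190.0]] [ 65.8 360.6  65.4 491.6] [-89.9 -85.8 -89.9  93.1]
```

```bash
cat >> h.py <<'E'
def go(x,y,z,yaw,quiet=0):
    "tool shift (mm) and twist to reach target mm; yaw=world dir of tool x, deg"
    s=bot.get_state(); R=s["eef_rot"]; p=s["position"]*1000
    d=R.T@(np.array([x,y,z])-p); cur=np.degrees(np.arctan2(R[1,0],R[0,0]))
    tw=-(yaw-cur+180)%360-180 if False else -((yaw-cur+180)%360-180)
    print("t",round(s["time"],2),"p",p.round(1),"yaw",cur.round(1),"F",s["wrist_force"].round(1),"q",s["joint_positions"].round(2),"w",round(s["grip_width"],2))
    print("shift",d.round(1),"twist",round(np.radians(tw),3))
E
python3 -c "
from h import *
go(494,73,150,90.9)"
```

```text
t 0.1 p [ 249.3 -572.6  230.5] yaw 23.5 F [ 0.2 -0.2  0.4] q [ 1.27  0.51 -0.24  1.5   0.13  1.15 -0.15] w 1.0
shift [ 482.1 -494.    81.3] twist -1.176
```

>>> {"method": "arm_command", "body": {
  "motion": [
    {"tx": 482, "ty": -494, "tz": 81, "twist": -1.17},
    {"tx": 482, "ty": -494, "tz": 81, "twist": -1.17},
    {"tx": 482, "ty": -494, "tz": 81, "twist": -1.17},
    {"tx": 482, "ty": -494, "tz": 81, "twist": -1.17},
    {"tx": 482, "ty": -494, "tz": 81, "twist": -1.17}
  ],
  "hand": 25
}}

```text
time: 0.6
position: [0.3377, -0.3388, 0.2018]
eef_rot: [[0.393, 0.919, -0.0], [0.919, -0.393, 0.0], [-0.0, -0.0, -1.0]]
wrist_force: [1.0, -0.8, 0.1]
grip_width: 0.292
```

```bash
python3 -c "
from h import *
go(494,73,150,90.9)"
```

```text
t 0.6 p [ 337.7 -338.8  201.8] yaw 66.9 F [ 1.  -0.8  0.1] q [ 1.1   0.33 -0.49  1.92  0.19  0.94  0.12] w 0.29
shift [440.1 -18.2  51.8] twist -0.42
```

>>> {"method": "arm_command", "body": {
  "motion": [
    {"tx": 440, "ty": -18, "tz": 52, "twist": -0.42},
    {"tx": 440, "ty": -18, "tz": 52, "twist": -0.42},
    {"tx": 440, "ty": -18, "tz": 52, "twist": -0.42},
    {"tx": 440, "ty": -18, "tz": 52, "twist": -0.42},
    {"tx": 440, "ty": -18, "tz": 52, "twist": -0.42}
  ]
}}

```text
time: 1.1
position: [0.4273, -0.1076, 0.1726]
eef_rot: [[-0.009, 1.0, -0.0], [1.0, 0.009, -0.0], [-0.0, -0.0, -1.0]]
wrist_force: [1.9, -0.6, 0.6]
grip_width: 0.293
```

```bash
python3 -c "
from h import *
go(494,73,150,90.9)"
```

```text
t 1.1 p [ 427.3 -107.6  172.6] yaw 90.5 F [ 1.9 -0.6  0.6] q [ 0.68  0.34 -0.65  2.04  0.27  0.84 -0.11] w 0.29
shift [180.   68.4  22.6] twist -0.006
```

>>> {"method": "arm_command", "body": {
  "motion": [
    {"tx": 45, "ty": 17, "tz": 6, "twist": -0.006},
    {"tx": 90, "ty": 34, "tz": 12, "twist": -0.006},
    {"tx": 135, "ty": 51, "tz": 18, "twist": -0.006},
    {"tx": 180, "ty": 68, "tz": 23, "twist": -0.006},
    {"tx": 180, "ty": 68, "tz": 23, "twist": -0.006}
  ]
}}

```text
time: 1.6
position: [0.4945, 0.0797, 0.1497]
eef_rot: [[-0.026, 1.0, 0.001], [1.0, 0.026, 0.005], [0.005, 0.002, -1.0]]
wrist_force: [-0.1, -0.3, -0.5]
grip_width: 0.292
```

```bash
python3 -c "
from h import *
go(494,73,8,90.9)"
```

```text
t 1.6 p [494.5  79.7 149.7] yaw 91.5 F [-0.1 -0.3 -0.5] q [ 0.23  0.46 -0.63  1.94  0.35  0.86 -0.55] w 0.29
shift [ -7.4  -0.9 141.7] twist 0.01
```

>>> {"method": "arm_command", "body": {
  "motion": [
    {"tz": 40},
    {"tz": 80},
    {"tz": 115},
    {"tz": 135},
    {"tz": 142}
  ]
}}

```text
schema error: expected keys tx, ty, tz, twist
```

>>> {"method": "arm_command", "body": {
  "motion": [
    {"tz": 0}
  ]
}}

```text
schema error: expected keys tx, ty, tz, twist
```

```bash
python3 -c "
from h import *
go(494,146,8,90.9)
cv2.imwrite('pics/s1.png',bot.camera('scene')[130:300,150:400].repeat(3,0).repeat(3,1))
cv2.imwrite('pics/t1.png',bot.camera('top')[138:252,146:328].repeat(4,0).repeat(4,1))
"
```

```text
t 1.6 p [494.5  79.7 149.7] yaw 91.5 F [-0.1 -0.3 -0.5] q [ 0.23  0.46 -0.63  1.94  0.35  0.86 -0.55] w 0.29
shift [ 65.6   1.  142. ] twist 0.01
```

View pics/s1.png

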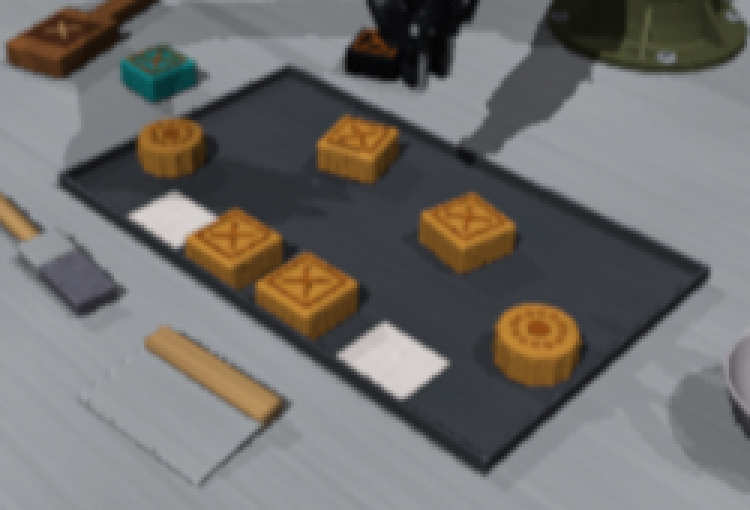

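View pics/t1.png

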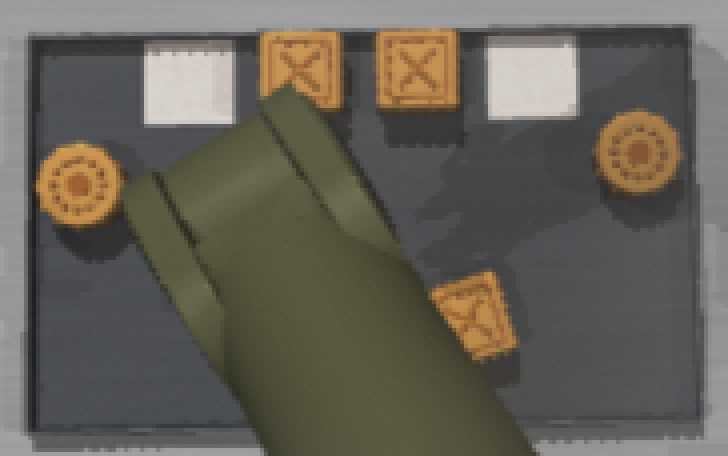

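The short rows were refused (every key is needed), so nothing moved; the cakes still stand as measured. I'll repeat the descent with full rows.

>>> {"method": "arm_command", "body": {
  "motion": [
    {"tx": 0, "ty": 0, "tz": 40, "twist": 0},
    {"tx": 0, "ty": 0, "tz": 80, "twist": 0},
    {"tx": 0, "ty": 0, "tz": 115, "twist": 0},
    {"tx": 0, "ty": 0, "tz": 135, "twist": 0},
    {"tx": 0, "ty": 0, "tz": 142, "twist": 0}
  ]
}}

```text
time: 2.2
position: [0.4918, 0.069, 0.006]
eef_rot: [[-0.014, 1.0, -0.004], [1.0, 0.014, -0.002], [-0.002, -0.004, -1.0]]
wrist_force: [0.7, -0.4, 0.7]
grip_width: 0.297
```

>>> {"method": "arm_command", "body": {
  "motion": [
    {"tx": 0, "ty": 0, "tz": 0, "twist": 0}
  ]
}}

```text
time: 2.3
position: [0.4928, 0.0699, 0.0074]
eef_rot: [[-0.014, 1.0, -0.002], [1.0, 0.014, -0.001], [-0.001, -0.002, -1.0]]
wrist_force: [0.1, -0.1, 0.2]
grip_width: 0.292
```

```bash
python3 -c "
from h import *
cv2.imwrite('pics/s2.png',bot.camera('scene')[130:300,150:400].repeat(3,0).repeat(3,1))
go(494,146,8,90.9)
"
```

```text
t 2.35 p [493.4  70.4   8.3] yaw 90.8 F [-0.2  0.   1.7] q [ 0.11  0.65 -0.46  2.08  0.56  0.53 -0.74] w 0.29
shift [75.6  1.7  0.2] twist -0.001
```

View pics/s2.png

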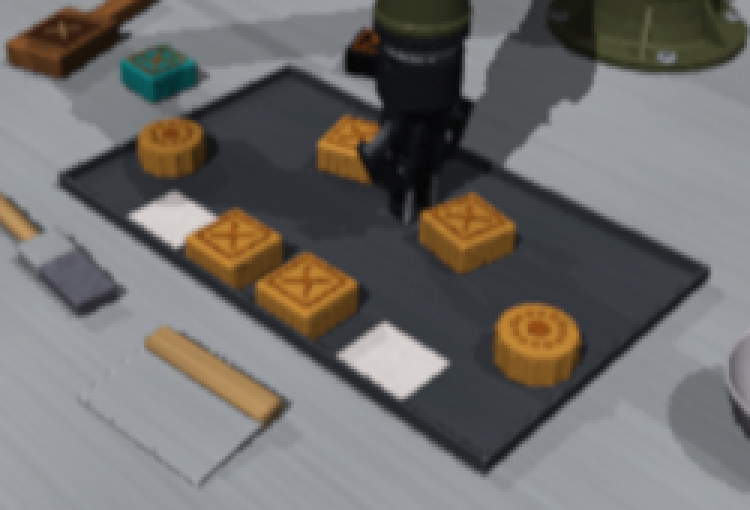

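>>> {"method": "arm_command", "body": {
  "motion": [
    {"tx": 7, "ty": 0, "tz": 0, "twist": 0},
    {"tx": 14, "ty": 0, "tz": 0, "twist": 0},
    {"tx": 21, "ty": 0, "tz": 0, "twist": 0},
    {"tx": 28, "ty": 0, "tz": 0, "twist": 0},
    {"tx": 35, "ty": 0, "tz": 0, "twist": 0}
  ]
}}

```text
time: 2.85
position: [0.493, 0.1072, 0.0082]
eef_rot: [[-0.016, 1.0, 0.001], [1.0, 0.016, 0.0], [0.0, 0.001, -1.0]]
wrist_force: [1.2, -0.9, 0.4]
grip_width: 0.293
```

>>> {"method": "arm_command", "body": {
  "motion": [
    {"tx": 7, "ty": 0, "tz": 0, "twist": 0},
    {"tx": 14, "ty": 0, "tz": 0, "twist": 0},
    {"tx": 21, "ty": 0, "tz": 0, "twist": 0},
    {"tx": 28, "ty": 0, "tz": 0, "twist": 0},
    {"tx": 33, "ty": 0, "tz": 0, "twist": 0}
  ]
}}

```text
time: 3.35
position: [0.4922, 0.1403, 0.0078]
eef_rot: [[-0.016, 1.0, -0.0], [1.0, 0.016, 0.0], [0.0, -0.0, -1.0]]
wrist_force: [0.4, -1.7, 1.5]
grip_width: 0.294
```

>>> {"method": "arm_command", "body": {
  "motion": [
    {"tx": 3, "ty": 0, "tz": 0, "twist": 0},
    {"tx": 5, "ty": 0, "tz": 0, "twist": 0},
    {"tx": 5, "ty": 0, "tz": 0, "twist": 0}
  ]
}}

```text
time: 3.65
position: [0.4922, 0.1448, 0.0078]
eef_rot: [[-0.016, 1.0, 0.0], [1.0, 0.016, 0.0], [0.0, 0.0, -1.0]]
wrist_force: [-0.2, 0.2, -0.6]
grip_width: 0.29
```

```bash
python3 -c "
from h import *
cv2.imwrite('pics/s3.png',bot.camera('scene')[130:300,150:400].repeat(3,0).repeat(3,1))
go(465,35,8,90.9)
"
```

```text
t 3.7 p [492.2 144.6   7.8] yaw 90.9 F [ 0.4 -0.6 -0.2] q [-0.04  0.67 -0.45  2.04  0.54  0.55 -0.86] w 0.29
shift [-109.1  -29.    -0.2] twist 0.0
```

View pics/s3.png

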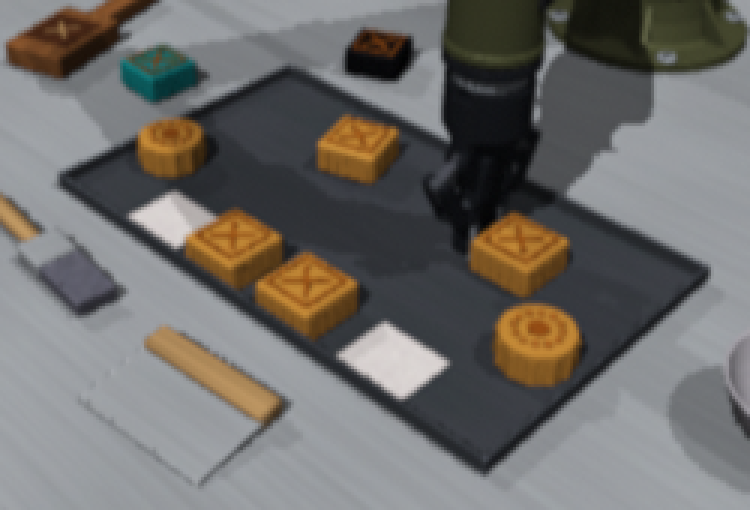

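>>> {"method": "arm_command", "body": {
  "motion": [
    {"tx": -30, "ty": -4, "tz": 0, "twist": 0},
    {"tx": -65, "ty": -14, "tz": 0, "twist": 0},
    {"tx": -95, "ty": -24, "tz": 0, "twist": 0},
    {"tx": -107, "ty": -29, "tz": 0, "twist": 0},
    {"tx": -107, "ty": -29, "tz": 0, "twist": 0}
  ]
}}

```text
time: 4.2
position: [0.4643, 0.0351, 0.0078]
eef_rot: [[-0.013, 1.0, -0.001], [1.0, 0.013, -0.001], [-0.001, -0.001, -1.0]]
wrist_force: [-0.3, 0.9, 0.6]
grip_width: 0.293
```

```bash
python3 -c "
from h import *
im=bot.camera('top')
cv2.imwrite('pics/t4.png',cv2.resize(im[138:252,146:328],None,fx=4,fy=4,interpolation=2))
go(465,-40.5,8,90.9)
"
```

```text
t 4.25 p [465.2  37.    8. ] yaw 90.8 F [-0.4 -0.1  0. ] q [ 0.17  0.63 -0.44  2.16  0.59  0.47 -0.72] w 0.3
shift [-77.5  -1.4  -0.1] twist -0.001
```

View pics/t4.png

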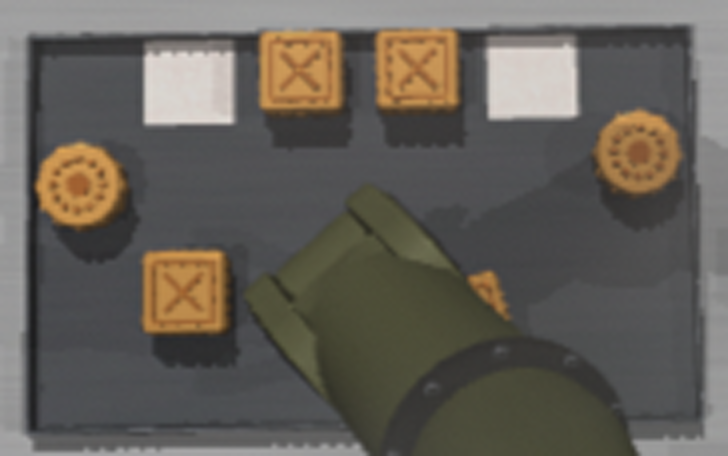

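>>> {"method": "arm_command", "body": {
  "motion": [
    {"tx": -7, "ty": 0, "tz": 0, "twist": 0},
    {"tx": -14, "ty": 0, "tz": 0, "twist": 0},
    {"tx": -21, "ty": 0, "tz": 0, "twist": 0},
    {"tx": -28, "ty": 0, "tz": 0, "twist": 0},
    {"tx": -35, "ty": 0, "tz": 0, "twist": 0}
  ]
}}

```text
time: 4.75
position: [0.4657, 0.0016, 0.0079]
eef_rot: [[-0.016, 1.0, 0.0], [1.0, 0.016, 0.0], [0.0, 0.0, -1.0]]
wrist_force: [0.7, 1.3, -0.2]
grip_width: 0.297
```

>>> {"method": "arm_command", "body": {
  "motion": [
    {"tx": -7, "ty": 0, "tz": 0, "twist": 0},
    {"tx": -14, "ty": 0, "tz": 0, "twist": 0},
    {"tx": -21, "ty": 0, "tz": 0, "twist": 0},
    {"tx": -28, "ty": 0, "tz": 0, "twist": 0},
    {"tx": -34, "ty": 0, "tz": 0, "twist": 0}
  ]
}}

```text
time: 5.25
position: [0.4659, -0.0327, 0.0078]
eef_rot: [[-0.016, 1.0, -0.0], [1.0, 0.016, -0.0], [-0.0, -0.0, -1.0]]
wrist_force: [-0.4, 0.8, 0.0]
grip_width: 0.292
```

>>> {"method": "arm_command", "body": {
  "motion": [
    {"tx": -4, "ty": 0, "tz": 0, "twist": 0},
    {"tx": -7, "ty": 0, "tz": 0, "twist": 0},
    {"tx": -7, "ty": 0, "tz": 0, "twist": 0}
  ]
}}

```text
time: 5.55
position: [0.466, -0.0396, 0.0078]
eef_rot: [[-0.015, 1.0, -0.0], [1.0, 0.015, -0.0], [-0.0, -0.0, -1.0]]
wrist_force: [-0.1, 0.9, -0.8]
grip_width: 0.294
```

```bash
python3 -c "
from h import *
cv2.imwrite('pics/s5.png',bot.camera('scene')[130:300,150:400].repeat(3,0).repeat(3,1))
go(465,0,70,90.9)
print([ray('top',146+(u+.5)/4-.5,138+(v+.5)/4-.5,.035).round(4) for u,v in [(145,253),(229,252),(229,331),(144,332),(186.5,292)]])
"
```

```text
t 5.6 p [466.  -39.3   7.8] yaw 90.9 F [ 0.4 -0.7 -0.1] q [ 0.34  0.63 -0.46  2.16  0.61  0.48 -0.58] w 0.29
shift [ 39.3  -0.4 -62.2] twist -0.0
[array([0.5154, 0.2172, 0.035 ]), array([0.5162, 0.1536, 0.035 ]), array([0.4564, 0.1528, 0.035 ]), array([0.4556, 0.2168, 0.035 ]), array([0.4858, 0.1853, 0.035 ])]
```

View pics/s5.png

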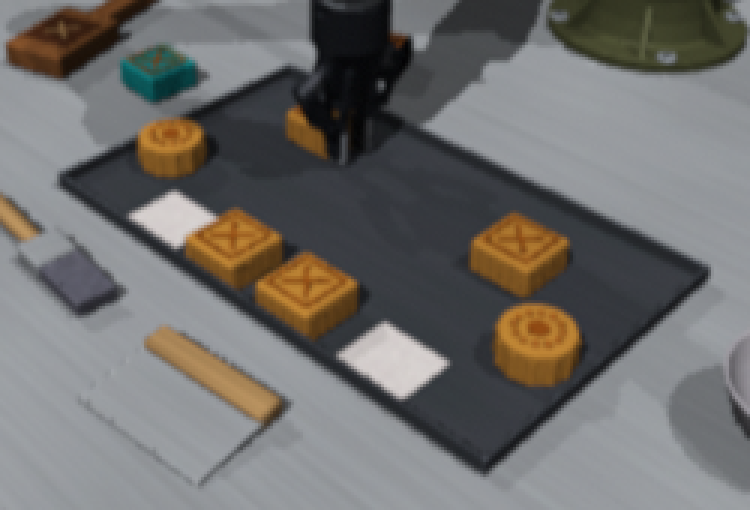

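>>> {"method": "arm_command", "body": {
  "motion": [
    {"tx": 25, "ty": 0, "tz": 0, "twist": 0},
    {"tx": 70, "ty": 10, "tz": -20, "twist": 0},
    {"tx": 110, "ty": 10, "tz": -60, "twist": 0},
    {"tx": 150, "ty": 10, "tz": -80, "twist": 0.14},
    {"tx": 190, "ty": 10, "tz": -80, "twist": 0.28}
  ]
}}

```text
time: 6.1
position: [0.4743, 0.1538, 0.0908]
eef_rot: [[0.266, 0.964, 0.005], [0.964, -0.266, 0.002], [0.003, 0.004, -1.0]]
wrist_force: [1.1, 0.6, -0.7]
grip_width: 0.292
```

```bash
python3 -c "
from h import *
im=bot.camera('top')
cv2.imwrite('pics/t6.png',cv2.resize(im[138:252,146:328],None,fx=4,fy=4,interpolation=2))
go(430,185.5,80,0.9)
"
```

```text
t 6.15 p [473.2 163.4  90.5] yaw 74.5 F [0.9 7.4 0.2] q [-0.04  0.52 -0.49  2.01  0.37  0.69 -1.03] w 0.29
shift [  9.6 -47.5  10.5] twist 1.284
```

View pics/t6.png

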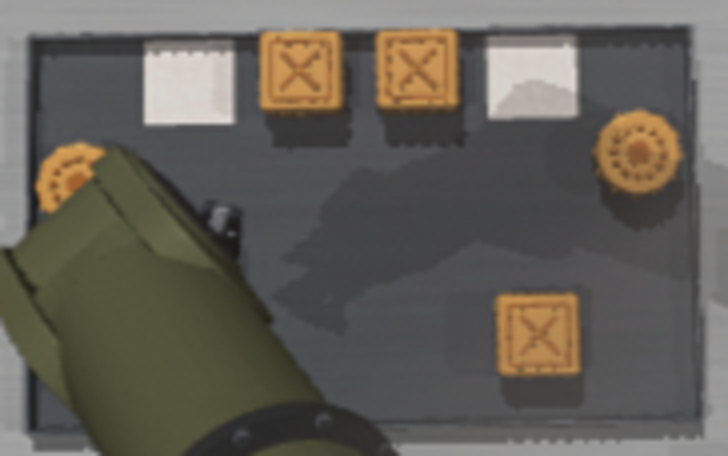

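>>> {"method": "arm_command", "body": {
  "motion": [
    {"tx": 2, "ty": -10, "tz": 2, "twist": 0.145},
    {"tx": 4, "ty": -20, "tz": 5, "twist": 0.29},
    {"tx": 6, "ty": -30, "tz": 8, "twist": 0.435},
    {"tx": 9, "ty": -40, "tz": 10, "twist": 0.58},
    {"tx": 10, "ty": -46, "tz": 10, "twist": 0.725}
  ]
}}

```text
time: 6.65
position: [0.4301, 0.1731, 0.0774]
eef_rot: [[0.838, 0.546, -0.001], [0.546, -0.838, -0.0], [-0.001, -0.0, -1.0]]
wrist_force: [0.3, 0.5, 0.0]
grip_width: 0.296
```

>>> {"method": "arm_command", "body": {
  "motion": [
    {"tx": 0, "ty": 0, "tz": 0, "twist": 0.145},
    {"tx": 0, "ty": 0, "tz": 0, "twist": 0.29},
    {"tx": 0, "ty": 0, "tz": 0, "twist": 0.435},
    {"tx": 0, "ty": 0, "tz": 0, "twist": 0.56},
    {"tx": 0, "ty": 0, "tz": 0, "twist": 0.56}
  ]
}}

```text
time: 7.15
position: [0.4309, 0.1728, 0.0777]
eef_rot: [[1.0, 0.021, -0.0], [0.021, -1.0, -0.0], [-0.0, 0.0, -1.0]]
wrist_force: [0.5, -0.4, 0.8]
grip_width: 0.291
```

```bash
python3 -c "
from h import *
go(430,185.5,8,0.9)
c=np.array([ray('top',146+(u+.5)/4-.5,138+(v+.5)/4-.5,.035).round(4) for u,v in  [(497,295),(580,293),(581,375),(499,376)]]);print(c,c.mean(0))
"
```

```text
t 7.15 p [430.9 172.8  77.7] yaw 1.2 F [ 0.5 -0.4  0.8] q [-0.37  0.47 -0.09  2.11  0.08  0.57 -2.07] w 0.29
shift [ -0.6 -12.7  69.7] twist 0.006
[[ 0.4837 -0.0495  0.035 ]
 [ 0.4853 -0.1124  0.035 ]
 [ 0.4236 -0.1126  0.035 ]
 [ 0.4228 -0.0509  0.035 ]] [ 0.45385 -0.08135  0.035  ]
```

>>> {"method": "arm_command", "body": {
  "motion": [
    {"tx": 0, "ty": -13, "tz": 15, "twist": 0.005},
    {"tx": 0, "ty": -13, "tz": 35, "twist": 0.005},
    {"tx": 0, "ty": -13, "tz": 55, "twist": 0.005},
    {"tx": 0, "ty": -13, "tz": 66, "twist": 0.005},
    {"tx": 0, "ty": -13, "tz": 70, "twist": 0.005}
  ]
}}

```text
time: 7.65
position: [0.4303, 0.1854, 0.0068]
eef_rot: [[1.0, 0.019, -0.002], [0.019, -1.0, -0.001], [-0.002, 0.001, -1.0]]
wrist_force: [0.1, 0.2, -0.2]
grip_width: 0.296
```

```bash
python3 -c "
from h import *
cv2.imwrite('pics/s7.png',bot.camera('scene')[130:300,150:400].repeat(3,0).repeat(3,1))
go(612,191,8,0.9)
"
```

```text
t 7.7 p [430.5 185.5   6.9] yaw 1.1 F [-0.1  0.3 -0.6] q [-0.41  0.6  -0.07  2.16  0.1   0.39 -2.12] w 0.29
shift [181.6  -2.1  -1.4] twist 0.003
```

View pics/s7.png

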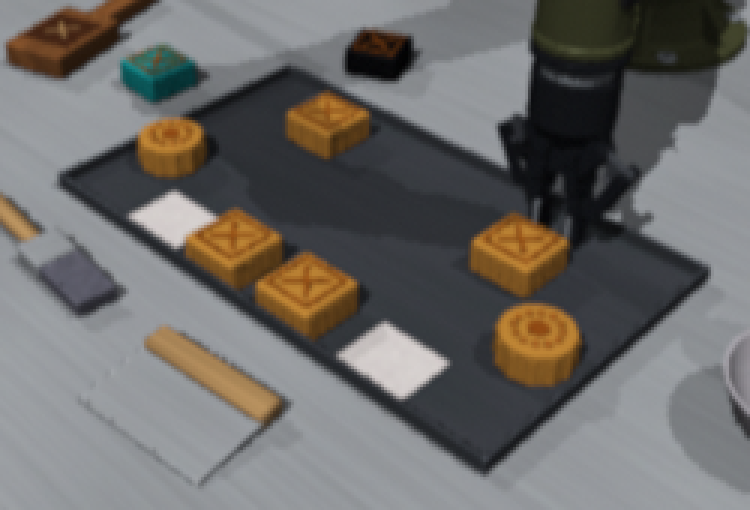

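>>> {"method": "arm_command", "body": {
  "motion": [
    {"tx": 8, "ty": 0, "tz": -1, "twist": 0},
    {"tx": 16, "ty": 0, "tz": -1, "twist": 0},
    {"tx": 24, "ty": 0, "tz": -1, "twist": 0},
    {"tx": 32, "ty": 0, "tz": -1, "twist": 0},
    {"tx": 40, "ty": -0.5, "tz": -1, "twist": 0}
  ]
}}

```text
time: 8.2
position: [0.4718, 0.1868, 0.0091]
eef_rot: [[1.0, 0.017, 0.0], [0.017, -1.0, 0.0], [0.0, -0.0, -1.0]]
wrist_force: [-0.8, -0.5, 0.9]
grip_width: 0.289
```

>>> {"method": "arm_command", "body": {
  "motion": [
    {"tx": 9, "ty": 0, "tz": 0, "twist": 0},
    {"tx": 18, "ty": 0, "tz": 0, "twist": 0},
    {"tx": 27, "ty": -0.5, "tz": 0, "twist": 0},
    {"tx": 36, "ty": -0.5, "tz": 0, "twist": 0},
    {"tx": 45, "ty": -1, "tz": 0, "twist": 0}
  ]
}}

```text
time: 8.7
position: [0.5167, 0.1886, 0.0088]
eef_rot: [[1.0, 0.017, -0.0], [0.017, -1.0, -0.0], [-0.0, 0.0, -1.0]]
wrist_force: [-1.4, -1.0, -0.2]
grip_width: 0.292
```

>>> {"method": "arm_command", "body": {
  "motion": [
    {"tx": 9, "ty": 0, "tz": 0, "twist": 0},
    {"tx": 18, "ty": 0, "tz": 0, "twist": 0},
    {"tx": 27, "ty": -0.5, "tz": 0, "twist": 0},
    {"tx": 36, "ty": -0.5, "tz": 0, "twist": 0},
    {"tx": 45, "ty": -0.5, "tz": 0, "twist": 0}
  ]
}}

```text
time: 9.2
position: [0.5617, 0.19, 0.0088]
eef_rot: [[1.0, 0.017, 0.0], [0.017, -1.0, 0.0], [0.0, -0.0, -1.0]]
wrist_force: [-0.7, 0.2, -0.2]
grip_width: 0.291
```

>>> {"method": "arm_command", "body": {
  "motion": [
    {"tx": 8, "ty": 0, "tz": 0, "twist": 0},
    {"tx": 15, "ty": 0, "tz": 0, "twist": 0},
    {"tx": 20, "ty": 0, "tz": 0, "twist": 0},
    {"tx": 20, "ty": 0, "tz": 0, "twist": 0}
  ]
}}

```text
time: 9.6
position: [0.5818, 0.1902, 0.0088]
eef_rot: [[1.0, 0.016, 0.001], [0.016, -1.0, 0.0], [0.001, -0.0, -1.0]]
wrist_force: [-0.5, -0.4, -0.5]
grip_width: 0.294
```

```bash
python3 -c "
from h import *
cv2.imwrite('pics/s8.png',bot.camera('scene')[180:280,220:370].repeat(5,0).repeat(5,1))
im=bot.camera('top')
cv2.imwrite('pics/t8.png',cv2.resize(im[138:252,146:328],None,fx=4,fy=4,interpolation=2))
go(612,191,8,0.9)
"
```

```text
t 9.7 p [581.  190.3   8.8] yaw 1.0 F [-0.9  0.6  0.1] q [-0.3   0.73 -0.09  1.78  0.11  0.64 -2.01] w 0.29
shift [31.  -0.2  0.8] twist 0.001
```

View pics/s8.png

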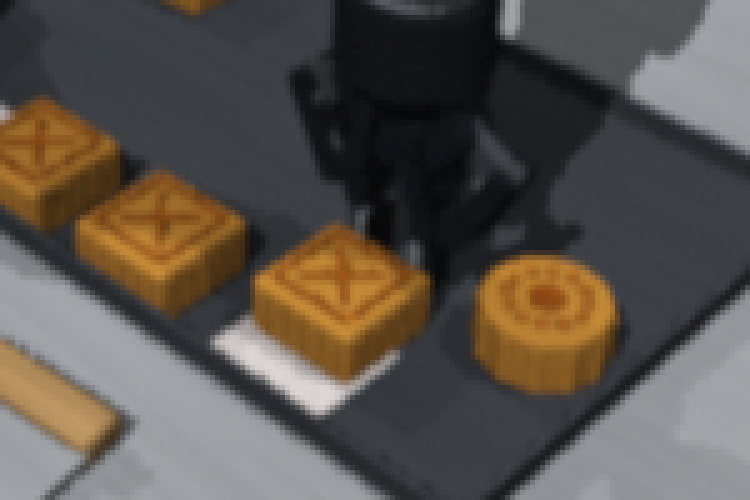

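View pics/t8.png

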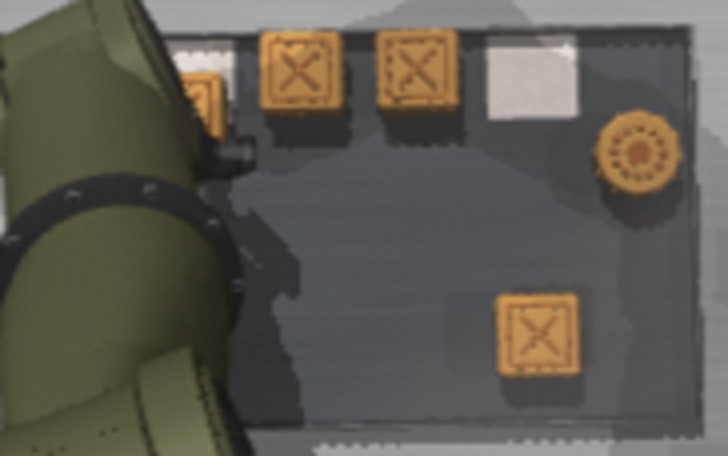

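```bash
python3 -c "
from h import *
for u,v in [(223,72),(223,135)]: print(ray('top',146+(u+.5)/4-.5,138+(v+.5)/4-.5,.035).round(4))
# scene: top corners of cake A in crop
for u,v in [(343,224),(431,283),(346,328),(254,280)]: print(ray('scene',220+(u+.5)/5-.5,180+(v+.5)/5-.5,.035).round(4))
for u,v in [(400,355),(322,415),(212,342)]: print('liner',ray('scene',220+(u+.5)/5-.5,180+(v+.5)/5-.5,.003).round(4))
"
```

```text
[0.6546 0.1601 0.035 ]
[0.6058 0.1594 0.035 ]
[0.5964 0.1643 0.035 ]
[0.5993 0.2225 0.035 ]
[0.6511 0.2157 0.035 ]
[0.6574 0.1631 0.035 ]
liner [0.6195 0.2233 0.003 ]
liner [0.6752 0.2246 0.003 ]
liner [0.6769 0.155  0.003 ]
```

>>> {"method": "arm_command", "body": {
  "motion": [
    {"tx": 8, "ty": 0, "tz": 0, "twist": 0},
    {"tx": 16, "ty": 0, "tz": 0, "twist": 0},
    {"tx": 21, "ty": 0, "tz": 0, "twist": 0},
    {"tx": 25, "ty": 0, "tz": 0, "twist": 0},
    {"tx": 28, "ty": 0, "tz": 0, "twist": 0}
  ]
}}

```text
time: 10.2
position: [0.6092, 0.1907, 0.0088]
eef_rot: [[1.0, 0.017, -0.0], [0.017, -1.0, 0.0], [-0.0, -0.0, -1.0]]
wrist_force: [-1.3, 0.2, 1.2]
grip_width: 0.293
```

>>> {"method": "arm_command", "body": {
  "motion": [
    {"tx": 1, "ty": 0, "tz": 0, "twist": 0},
    {"tx": 2, "ty": 0, "tz": 0, "twist": 0}
  ]
}}

```text
time: 10.4
position: [0.6108, 0.1907, 0.0088]
eef_rot: [[1.0, 0.017, -0.0], [0.017, -1.0, -0.0], [-0.0, 0.0, -1.0]]
wrist_force: [-1.3, 1.3, 0.8]
grip_width: 0.295
```

>>> {"method": "arm_command", "body": {
  "motion": [
    {"tx": 1, "ty": 0, "tz": 0, "twist": 0},
    {"tx": 1, "ty": 0, "tz": 0, "twist": 0}
  ]
}}

```text
time: 10.6
position: [0.6121, 0.1908, 0.0088]
eef_rot: [[1.0, 0.017, 0.0], [0.017, -1.0, 0.0], [0.0, -0.0, -1.0]]
wrist_force: [-0.8, 0.3, 0.5]
grip_width: 0.293
```

Expected contact is at about x = 612 mm and there is no force yet, so I go on in 1 mm steps.

>>> {"method": "arm_command", "body": {
  "motion": [
    {"tx": 1, "ty": 0, "tz": 0, "twist": 0},
    {"tx": 1, "ty": 0, "tz": 0, "twist": 0}
  ]
}}

```text
time: 10.8
position: [0.613, 0.1908, 0.0088]
eef_rot: [[1.0, 0.017, 0.0], [0.017, -1.0, 0.0], [0.0, -0.0, -1.0]]
wrist_force: [-0.5, -0.2, -0.0]
grip_width: 0.294
```

>>> {"method": "arm_command", "body": {
  "motion": [
    {"tx": 1, "ty": 0, "tz": 0, "twist": 0},
    {"tx": 1, "ty": 0, "tz": 0, "twist": 0}
  ]
}}

```text
time: 11.0
position: [0.613, 0.1908, 0.0088]
eef_rot: [[1.0, 0.017, -0.002], [0.017, -1.0, -0.0], [-0.002, 0.0, -1.0]]
wrist_force: [-4.6, -1.4, 2.9]
grip_width: 0.29
```

```bash
python3 -c "
from h import *
cv2.imwrite('pics/s9.png',cv2.resize(bot.camera('scene')[190:280,240:360],None,fx=6,fy=6,interpolation=2))
go(612,191,8,0.9)
"
```

```text
t 11.05 p [613.  190.8   8.8] yaw 1.0 F [-5.5 -0.   2.4] q [-0.28  0.76 -0.1   1.69  0.11  0.7  -1.99] w 0.29
shift [-1.  -0.2  0.8] twist 0.001
```

View pics/s9.png

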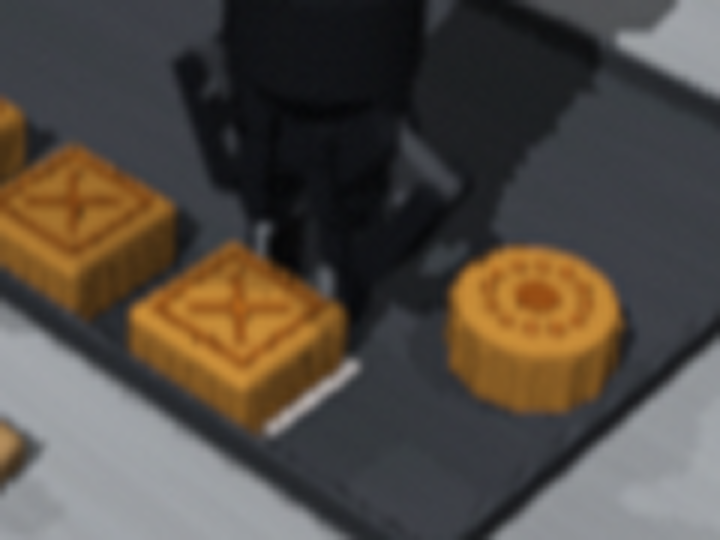

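The TCP stalled at x = 613 mm and the force rose to 5.5 N, so cake A is against the rim on its paper. One more gentle millimetre to seat it, then I retreat.

>>> {"method": "arm_command", "body": {
  "motion": [
    {"tx": 1, "ty": 0, "tz": 0, "twist": 0},
    {"tx": 1, "ty": 0, "tz": 0, "twist": 0}
  ]
}}

```text
time: 11.25
position: [0.613, 0.1908, 0.0088]
eef_rot: [[1.0, 0.017, -0.003], [0.017, -1.0, -0.001], [-0.003, 0.001, -1.0]]
wrist_force: [-7.5, -0.9, 6.3]
grip_width: 0.291
```

>>> {"method": "arm_command", "body": {
  "motion": [
    {"tx": -15, "ty": 0, "tz": 0, "twist": 0},
    {"tx": -45, "ty": 0, "tz": 0, "twist": 0},
    {"tx": -85, "ty": 10, "tz": -30, "twist": 0},
    {"tx": -120, "ty": 35, "tz": -65, "twist": 0},
    {"tx": -150, "ty": 70, "tz": -70, "twist": 0}
  ]
}}

```text
time: 11.75
position: [0.4686, 0.1217, 0.0811]
eef_rot: [[1.0, 0.02, 0.007], [0.02, -1.0, 0.003], [0.007, -0.003, -1.0]]
wrist_force: [1.4, -1.1, 0.4]
grip_width: 0.295
```

```bash
python3 -c "
from h import *
go(402,-81.5,80,0.9)
"
```

```text
t 11.75 p [468.6 121.7  81.1] yaw 1.2 F [ 1.4 -1.1  0.4] q [-0.22  0.48 -0.12  2.07  0.09  0.59 -1.95] w 0.3
shift [-7.080e+01  2.018e+02  1.000e-01] twist 0.005
```

>>> {"method": "arm_command", "body": {
  "motion": [
    {"tx": -17, "ty": 45, "tz": 0, "twist": 0},
    {"tx": -34, "ty": 90, "tz": 0, "twist": 0},
    {"tx": -50, "ty": 135, "tz": 0, "twist": 0},
    {"tx": -62, "ty": 175, "tz": 0, "twist": 0},
    {"tx": -66, "ty": 199, "tz": 0, "twist": 0}
  ]
}}

```text
time: 12.25
position: [0.4038, -0.0839, 0.0789]
eef_rot: [[1.0, 0.013, 0.001], [0.013, -1.0, -0.001], [0.001, 0.001, -1.0]]
wrist_force: [1.3, 0.7, -0.5]
grip_width: 0.293
```

>>> {"method": "arm_command", "body": {
  "motion": [
    {"tx": 0, "ty": 0, "tz": 0, "twist": 0},
    {"tx": 0, "ty": 0, "tz": 0, "twist": 0}
  ]
}}

```text
time: 12.45
position: [0.4055, -0.0809, 0.0788]
eef_rot: [[1.0, 0.015, 0.002], [0.015, -1.0, -0.0], [0.002, 0.0, -1.0]]
wrist_force: [0.1, 0.2, -0.3]
grip_width: 0.293
```

```bash
python3 -c "
from h import *
go(402,-81.5,8,0.9)
"
```

```text
t 12.45 p [405.5 -80.9  78.8] yaw 0.9 F [ 0.1  0.2 -0.3] q [ 0.24  0.41 -0.14  2.23  0.12  0.5  -1.55] w 0.29
shift [-3.7  0.5 70.8] twist -0.001
```

>>> {"method": "arm_command", "body": {
  "motion": [
    {"tx": -2, "ty": 0, "tz": 20, "twist": 0},
    {"tx": -2, "ty": 0, "tz": 40, "twist": 0},
    {"tx": -2, "ty": 0, "tz": 57, "twist": 0},
    {"tx": -2, "ty": 0, "tz": 67, "twist": 0},
    {"tx": -2, "ty": 0, "tz": 70, "twist": 0}
  ]
}}

```text
time: 12.95
position: [0.4031, -0.0789, 0.0076]
eef_rot: [[1.0, 0.02, -0.001], [0.02, -1.0, 0.001], [-0.001, -0.001, -1.0]]
wrist_force: [-0.2, 0.9, 0.1]
grip_width: 0.295
```

```bash
python3 -c "
from h import *
cv2.imwrite('pics/s10.png',bot.camera('scene')[130:300,150:400].repeat(3,0).repeat(3,1))
go(617,-79.5,8,0.9)
"
```

```text
t 13.0 p [403.  -79.1   7.8] yaw 1.1 F [ 0.3 -0.2  0.2] q [ 0.2   0.56 -0.09  2.31  0.16  0.28 -1.59] w 0.29
shift [213.9   4.5  -0.3] twist 0.004
```

View pics/s10.png

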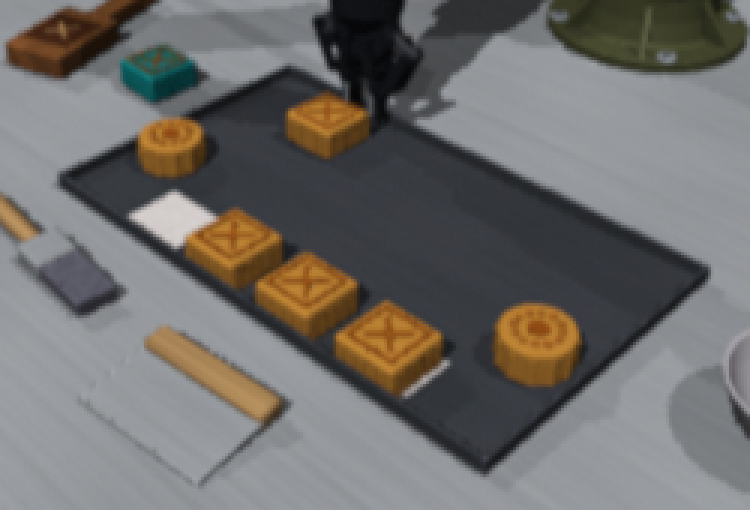

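>>> {"method": "arm_command", "body": {
  "motion": [
    {"tx": 8, "ty": 0, "tz": 0, "twist": 0},
    {"tx": 16, "ty": 0, "tz": 0, "twist": 0},
    {"tx": 24, "ty": 0, "tz": 0, "twist": 0},
    {"tx": 32, "ty": 0, "tz": 0, "twist": 0},
    {"tx": 40, "ty": 0, "tz": 0, "twist": 0}
  ]
}}

```text
time: 13.5
position: [0.4434, -0.0799, 0.0088]
eef_rot: [[1.0, 0.017, 0.0], [0.017, -1.0, -0.0], [0.0, 0.0, -1.0]]
wrist_force: [-0.6, 0.8, 0.9]
grip_width: 0.292
```

>>> {"method": "arm_command", "body": {
  "motion": [
    {"tx": 9, "ty": 0, "tz": 0, "twist": 0},
    {"tx": 18, "ty": 0, "tz": 0, "twist": 0},
    {"tx": 27, "ty": 0, "tz": 0, "twist": 0},
    {"tx": 36, "ty": 0.5, "tz": 0, "twist": 0},
    {"tx": 45, "ty": 0.5, "tz": 0, "twist": 0}
  ]
}}

```text
time: 14.0
position: [0.4883, -0.0796, 0.0085]
eef_rot: [[1.0, 0.017, -0.0], [0.017, -1.0, 0.0], [-0.0, -0.0, -1.0]]
wrist_force: [-1.0, 0.9, 0.9]
grip_width: 0.29
```

>>> {"method": "arm_command", "body": {
  "motion": [
    {"tx": 9, "ty": 0, "tz": 0, "twist": 0},
    {"tx": 18, "ty": 0, "tz": 0, "twist": 0},
    {"tx": 27, "ty": 0.5, "tz": 0, "twist": 0},
    {"tx": 36, "ty": 0.5, "tz": 0, "twist": 0},
    {"tx": 45, "ty": 0.5, "tz": 0, "twist": 0}
  ]
}}

```text
time: 14.5
position: [0.5333, -0.0793, 0.0085]
eef_rot: [[1.0, 0.017, -0.0], [0.017, -1.0, 0.0], [-0.0, -0.0, -1.0]]
wrist_force: [-1.3, 0.5, 0.4]
grip_width: 0.293
```

>>> {"method": "arm_command", "body": {
  "motion": [
    {"tx": 9, "ty": 0, "tz": 0, "twist": 0},
    {"tx": 18, "ty": 0, "tz": 0, "twist": 0},
    {"tx": 27, "ty": 0.5, "tz": 0, "twist": 0},
    {"tx": 36, "ty": 0.5, "tz": 0, "twist": 0},
    {"tx": 45, "ty": 0.5, "tz": 0, "twist": 0}
  ]
}}

```text
time: 15.0
position: [0.5783, -0.0791, 0.0085]
eef_rot: [[1.0, 0.017, -0.0], [0.017, -1.0, -0.0], [-0.0, -0.0, -1.0]]
wrist_force: [-0.9, 0.2, 0.1]
grip_width: 0.297
```

```bash
python3 -c "
from h import *
cv2.imwrite('pics/s11.png',cv2.resize(bot.camera('scene')[160:260,170:310],None,fx=5,fy=5,interpolation=2))
im=bot.camera('top')
cv2.imwrite('pics/t11.png',cv2.resize(im[138:252,146:328],None,fx=4,fy=4,interpolation=2))
go(617,-79.5,8,0.9)
"
```

```text
t 15.1 p [579.4 -78.9   8.6] yaw 1.0 F [-0.2 -0.2  0.6] q [ 0.17  0.7  -0.11  1.85  0.13  0.59 -1.59] w 0.29
shift [37.6  1.2  0.7] twist 0.001
```

View pics/s11.png

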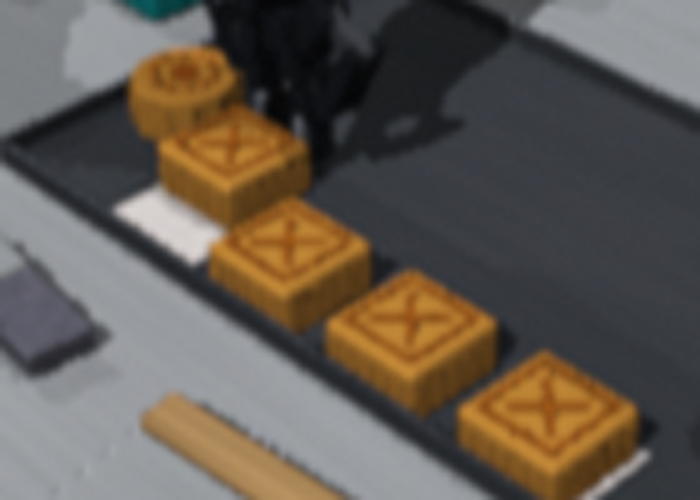

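View pics/t11.png

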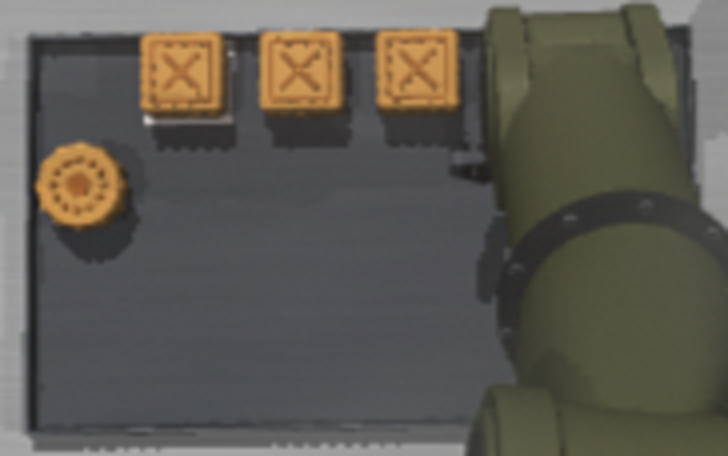

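```bash
python3 -c "
from h import *
c=np.array([ray('top',146+(u+.5)/4-.5,138+(v+.5)/4-.5,.035) for u,v in [(140,33),(222,33),(223,111),(141,112)]]);print(c.round(4),c.mean(0))
f=lambda u,v,z:ray('scene',170+(u+.5)/5-.5,160+(v+.5)/5-.5,z)
for l in ([(235,104),(311,148),(232,193),(160,150)],[(295,198),(370,243),(291,293),(210,250)]):
  c=np.array([f(u,v,.035) for u,v in l]);print(c.round(4),c.mean(0))
"
```

```text
[[0.6849 0.2243 0.035 ]
 [0.685  0.1613 0.035 ]
 [0.6243 0.1597 0.035 ]
 [0.6235 0.2223 0.035 ]] [0.65440357 0.19187542 0.035     ]
[[ 0.5956 -0.1124  0.035 ]
 [ 0.594  -0.048   0.035 ]
 [ 0.6527 -0.0449  0.035 ]
 [ 0.6551 -0.1047  0.035 ]] [ 0.62433711 -0.07747059  0.035     ]
[[ 0.6315 -0.0179  0.035 ]
 [ 0.6299  0.0396  0.035 ]
 [ 0.6863  0.0429  0.035 ]
 [ 0.6929 -0.0133  0.035 ]] [0.66012446 0.01283128 0.035     ]
```

>>> {"method": "arm_command", "body": {
  "motion": [
    {"tx": 8, "ty": 0, "tz": 0, "twist": 0},
    {"tx": 16, "ty": 0, "tz": 0, "twist": 0},
    {"tx": 24, "ty": 0.5, "tz": 0, "twist": 0},
    {"tx": 30, "ty": 0.5, "tz": 0, "twist": 0},
    {"tx": 34, "ty": 0.5, "tz": 0, "twist": 0}
  ]
}}

```text
time: 15.6
position: [0.6122, -0.079, 0.0085]
eef_rot: [[1.0, 0.017, 0.0], [0.017, -1.0, 0.0], [0.0, -0.0, -1.0]]
wrist_force: [-1.6, 0.8, 1.2]
grip_width: 0.291
```

>>> {"method": "arm_command", "body": {
  "motion": [
    {"tx": 1, "ty": 0, "tz": 0, "twist": 0},
    {"tx": 2, "ty": 0, "tz": 0, "twist": 0}
  ]
}}

```text
time: 15.8
position: [0.6133, -0.0789, 0.0085]
eef_rot: [[1.0, 0.017, -0.001], [0.017, -1.0, 0.0], [-0.001, -0.0, -1.0]]
wrist_force: [-0.8, -0.3, 0.0]
grip_width: 0.291
```

>>> {"method": "arm_command", "body": {
  "motion": [
    {"tx": 1, "ty": 0, "tz": 0, "twist": 0},
    {"tx": 2, "ty": 0, "tz": 0, "twist": 0},
    {"tx": 2, "ty": 0, "tz": 0, "twist": 0}
  ]
}}

```text
time: 16.1
position: [0.6157, -0.0789, 0.0086]
eef_rot: [[1.0, 0.017, 0.0], [0.017, -1.0, 0.0], [0.0, -0.0, -1.0]]
wrist_force: [-0.0, -0.0, 0.4]
grip_width: 0.295
```

>>> {"method": "arm_command", "body": {
  "motion": [
    {"tx": 1, "ty": 0, "tz": 0, "twist": 0},
    {"tx": 1, "ty": 0, "tz": 0, "twist": 0}
  ]
}}

```text
time: 16.3
position: [0.6167, -0.0789, 0.0086]
eef_rot: [[1.0, 0.017, 0.0], [0.017, -1.0, 0.0], [0.0, -0.0, -1.0]]
wrist_force: [0.1, 0.5, 0.2]
grip_width: 0.295
```

>>> {"method": "arm_command", "body": {
  "motion": [
    {"tx": 1, "ty": 0, "tz": 0, "twist": 0},
    {"tx": 1, "ty": 0, "tz": 0, "twist": 0}
  ]
}}

```text
time: 16.5
position: [0.6177, -0.0789, 0.0086]
eef_rot: [[1.0, 0.017, 0.0], [0.017, -1.0, 0.0], [0.0, -0.0, -1.0]]
wrist_force: [-0.3, -0.1, 0.5]
grip_width: 0.293
```

>>> {"method": "arm_command", "body": {
  "motion": [
    {"tx": 1, "ty": 0, "tz": 0, "twist": 0},
    {"tx": 1, "ty": 0, "tz": 0, "twist": 0}
  ]
}}

```text
time: 16.7
position: [0.6184, -0.0789, 0.0085]
eef_rot: [[1.0, 0.017, -0.0], [0.017, -1.0, -0.0], [-0.0, 0.0, -1.0]]
wrist_force: [-1.9, -0.1, -0.0]
grip_width: 0.293
```

>>> {"method": "arm_command", "body": {
  "motion": [
    {"tx": 1, "ty": 0, "tz": 0, "twist": 0},
    {"tx": 1, "ty": 0, "tz": 0, "twist": 0}
  ]
}}

```text
time: 16.9
position: [0.6185, -0.0789, 0.0084]
eef_rot: [[1.0, 0.017, -0.002], [0.017, -1.0, -0.0], [-0.002, -0.0, -1.0]]
wrist_force: [-4.8, -0.1, 2.8]
grip_width: 0.294
```

Cake B stalled at x = 618.5 mm with 4.8 N, so it is against the rim too. One more millimetre to seat it, then I retreat, lift and move away for a clear top view.

>>> {"method": "arm_command", "body": {
  "motion": [
    {"tx": 1, "ty": 0, "tz": 0, "twist": 0},
    {"tx": 1, "ty": 0, "tz": 0, "twist": 0}
  ]
}}

```text
time: 17.1
position: [0.6185, -0.079, 0.0083]
eef_rot: [[1.0, 0.017, -0.004], [0.017, -1.0, -0.0], [-0.004, -0.0, -1.0]]
wrist_force: [-7.2, -0.4, 5.9]
grip_width: 0.299
```

>>> {"method": "arm_command", "body": {
  "motion": [
    {"tx": -15, "ty": 0, "tz": 0, "twist": 0},
    {"tx": -45, "ty": 0, "tz": 0, "twist": 0},
    {"tx": -80, "ty": 0, "tz": -30, "twist": 0},
    {"tx": -110, "ty": 0, "tz": -70, "twist": 0},
    {"tx": -130, "ty": 10, "tz": -110, "twist": 0}
  ]
}}

```text
time: 17.6
position: [0.4888, -0.0898, 0.1193]
eef_rot: [[1.0, 0.019, -0.001], [0.019, -1.0, 0.001], [-0.001, -0.001, -1.0]]
wrist_force: [1.3, -0.7, 0.1]
grip_width: 0.291
```

>>> {"method": "arm_command", "body": {
  "motion": [
    {"tx": -20, "ty": 40, "tz": -20, "twist": 0},
    {"tx": -40, "ty": 80, "tz": -40, "twist": 0},
    {"tx": -60, "ty": 120, "tz": -60, "twist": 0},
    {"tx": -80, "ty": 160, "tz": -80, "twist": 0},
    {"tx": -95, "ty": 200, "tz": -90, "twist": 0}
  ]
}}

```text
time: 18.1
position: [0.3988, -0.2948, 0.2107]
eef_rot: [[1.0, 0.016, 0.003], [0.016, -1.0, -0.002], [0.003, 0.002, -1.0]]
wrist_force: [0.6, -0.2, 0.0]
grip_width: 0.292
```

>>> {"method": "arm_command", "body": {
  "motion": [
    {"tx": 0, "ty": 40, "tz": 0, "twist": 0},
    {"tx": 0, "ty": 80, "tz": 0, "twist": 0},
    {"tx": 0, "ty": 80, "tz": 0, "twist": 0}
  ]
}}

```text
time: 18.4
position: [0.3994, -0.379, 0.2086]
eef_rot: [[1.0, 0.01, 0.001], [0.01, -1.0, -0.004], [0.001, 0.004, -1.0]]
wrist_force: [-0.8, 0.9, -0.5]
grip_width: 0.291
```

```bash
python3 -c "
from h import *
cv2.imwrite('pics/s12.png',cv2.resize(bot.camera('scene')[130:300,150:400],None,fx=3,fy=3,interpolation=2))
im=bot.camera('top')
cv2.imwrite('pics/t12.png',cv2.resize(im[138:252,146:328],None,fx=4,fy=4,interpolation=2))
cv2.imwrite('pics/t12b.png',cv2.resize(im[138:178,176:296],None,fx=6.5,fy=6.5,interpolation=2))
go(400,-350,200,0.9)
"
```

```text
t 18.5 p [ 400.5 -373.3  208.3] yaw 0.9 F [-0.3  0.5 -0.3] q [ 0.78  0.4  -0.11  1.74  0.05  1.   -0.9 ] w 0.29
shift [ -0.2 -23.3   8.3] twist -0.001
```

View pics/s12.png

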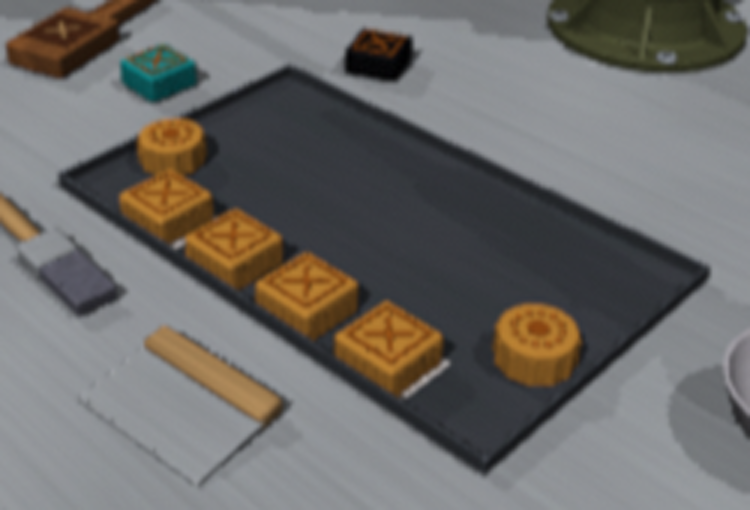

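View pics/t12.png

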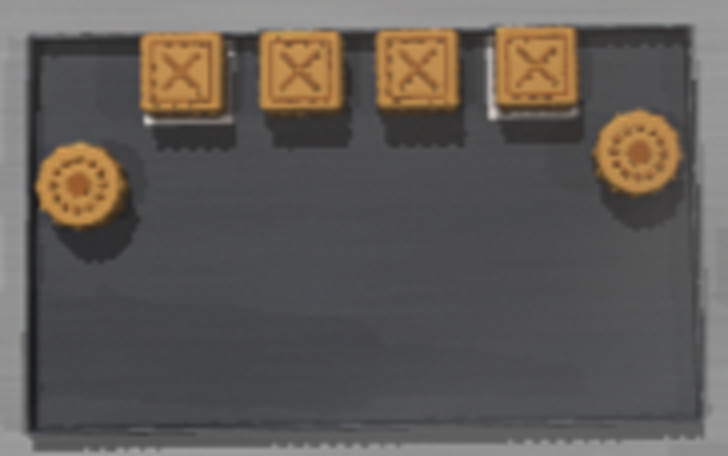

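View pics/t12b.png

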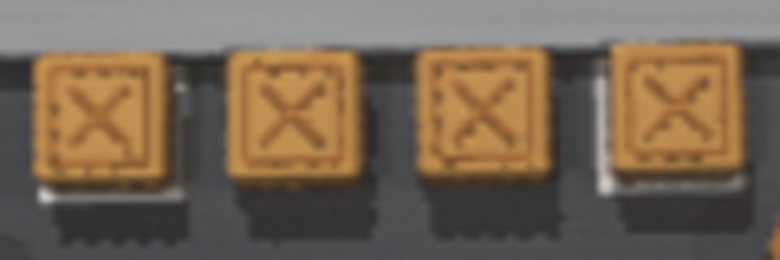

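```bash
python3 -c "
from h import *
for n,l in dict(A=[(34,55),(166,52),(167,184),(36,184)],R1=[(228,51),(360,49),(361,179),(230,182)],R2=[(416,47),(550,44),(551,176),(418,179)],B=[(609,43),(741,42),(745,171),(613,174)]).items():
  c=np.array([ray('top',176+(u+.5)/6.5-.5,138+(v+.5)/6.5-.5,.035)*1000 for u,v in l]);d=np.roll(c,-1,0)-c
  print(n,c.mean(0).round(1),(np.degrees(np.arctan2(d[:,1],d[:,0]))%90).round(1))
"
```

```text
A [653.9 191.6  35. ] [1.4 1.2 0.1 2. ]
R1 [655.7 100.2  35. ] [1.  0.8 1.4 1.5]
R2 [657.6  11.   35. ] [1.4 0.4 1.4 1.1]
B [659.7 -80.3  35. ] [0.5 1.3 1.4 1.6]
```

```bash
python3 -c "
from workcell import bot
print(bot.sign_off())"
```

```text
the job is handed in; nothing more can be done
None
```

Both loose mooncakes now stand on the two papers against the far rim, cake_a at the left end of the row and cake_b at the right end. I pushed each one sideways with both fingertips to line it up and square it, then straight forward to the rim. Nothing was lifted or gripped.

- **Rim contact:** each cake stopped moving as the force rose to about 5 N, and I pressed to about 7 N to seat it. The wrist force I read never went above about 10 N.
- **Final position:** the last top view puts cake_a at (653.9, 191.6) mm and cake_b at (659.7, -80.3) mm. Both are in line with the two row cakes and turned about 1 degree, like the tray. They lie within about 1 mm of the paper centres sideways, against a calibration good to about 2 mm.
- **Everything else:** the row cakes measured where they started, within about 1 mm. The round cakes, the nearby tools and the two look-alikes looked undisturbed in the last pictures.
- **Finish:** the hand was about 0.2 m up and clear of the tray, and I handed the job in at about 18.5 s.
- **Failed or disagreed:** two early move calls were refused because their rows lacked keys, and nothing moved. The scene camera read sideways positions about 1.7 mm off the top camera, so I relied on the top view.

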